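# Shut and lock a pump module's access cover with its quarter-turn fastener

### The arm

A 6-joint arm with a two-finger parallel gripper is mounted at the origin on the work surface. World frame = base frame: x ahead of the robot, y to its left, z up, the work surface at z = 0. Lengths are in m, angles in degrees, forces in N, time in s.
With the tool pointing down it reaches from about 0.3 to 0.75 m from the base axis. Payload 8.5 kg.
Tool frame: the origin (TCP) lies at the very end of the fingers, on their centre line; the grasp point (between the pads) lies 19 mm behind it; y points along the fingers, x is the direction in which the jaws open and shut, and the axes are right-handed (so a half turn about y gives the same grasp; the last joint's range is limited). The gripper opens to 85 mm and grips with 20 to 120 N. Pads are 22 mm wide; open, the fingers measure 114 mm over their backs; the gripper's body (76 mm by 85 mm) begins 54 mm behind the grasp point. The pads swing forward as they close: fully open they stand 13 mm farther back than shut.
Start: joints at [-12.336, 21.807, 74.336, -0, 83.858, -12.336], TCP at [0.55, 0, 0.231] pointing down, gripper open.
Joint ranges: [-178.18, 178.18], [-50.72, 133.34], [12.68, 142.11], [-81.47, 261.47], [9.98, 163.14], [-165.26, 165.26]. Speed limits (degrees/s): [136.94, 136.94, 180, 180, 180, 180].

### API

Orientations are given as [roll, pitch, yaw] about the fixed x, y, z axes, in that order (R = Rz(yaw) Ry(pitch) Rx(roll)).
In Python, from rig import status, optics, robot gives the robot as it stands.
- The arm moves only by the shell command python3 -m inch 'ROWS' [OPENING] [FORCE]. ROWS is JSON, a list of rows, each an object of numbers: "tx", "ty", "tz": the shift along the tool's x, y, z in m; "wx", "wy", "wz": the turn, a rotation vector about the tool's x, y, z in degrees. A call has 1 to 12 rows; each row shifts and turns the commanded pose from where the row before left it, along the tool's axes as they then stand; what a row does not reach is not made up. A row lasts 1/8 s, in which the tool goes at most 62.5 mm and 10.7 degrees, less where a joint would pass 70% of its speed; a pose out of reach is approached as far as the arm can. A call with a gripper value outside its range is refused whole. OPENING is the closure, from 0 (fully open) to 1 (shut), set as the call begins (- or left out, the last holds). The fingers move at their own pace and stop on an object; FORCE is the grip in N (left out, the last holds). Time passes only in rows, so rows that do not move let the fingers close. It gives the time, the measured TCP pose, the force and the opening at its end, in the units of the state.
- status.state(): the state, without advancing time (a new reading comes with each control period).
- optics.grab_frame(name): name is "scene" or "side" or "wrist"; returns a dict with "frame" (480x640x3 uint8, red, green, blue), "z_map" (480x640 float32, m along the optical axis (not along the pixel's ray), 0 where there is no reading), "fx", "fy", "cx", "cy" (pixels), "R" (3x3) and "t" (3): a world point X has camera coordinates R X + t. Camera axes: x right, y down, z forward; pixel columns grow to the right and rows downward; lengths in m; the calibration is good to about 2 mm. The wrist camera is an equidistant fisheye: a pixel r from the principal point sees the ray r / f radians off the axis. A picture is of the moment at which its call begins.
- robot.job_done(): hands the job in, once; it reports no verdict.
The state is a dict: "clock": time; "q": joint angles; "qd": joint speeds; "joint_torque": joint torques, N m; "ee_pos": TCP position; "eef_rot": TCP orientation; "ft_force": force on the tool from outside, world axes, zero at the start; "moment": the same for the moment, N m; "finger_gap": finger opening in m.
Only numpy, scipy, OpenCV 4.12 (cv2) and the standard library are available. Lean on these libraries where they do the work, as an engineer would, in place of code of your own. Each camera call takes 0.05 s, during which the arm holds its last target. There are 200 camera calls.

### The job

Push the pump module's open access cover down onto its seal with your fingertips, then set the fingertips in the slot of its round quarter-turn fastener and turn it clockwise as far as it goes, so that the cam draws the cover fully down and locks it. Only push and turn: do not raise the cover, do not pick anything up or use a tool, and leave the other things on the bench and on the module standing where they are.

Things in the scene. Friction and masses are not known exactly. Their poses are not given: they have to be found in the camera images.
- module: Beige pump module, fixed, 270 deep (x) x 360 wide (y) x 100 mm high. Origin on the bench below mid-bay; x to its rear, y to its left, z up. Front face x = -120, left side y = +125, right side y = -235 mm. The cover closes the bay (y -125 to 125); the fixed deck on its right (top z = 100) carries a vial and a jar; the drive housing behind (x 105 to 150) is 104 high.
- cover (a joint): Angle of the cream cover on its rear hinge, rad: 0 = fully down, + = front edge up. A stiff hinge holds it where left (1 to 3 N down at the front edge moves it). From about 0.035 rad down it squeezes a springy seal: pressed on and let go unlocked, it rests at 0.025 to 0.035; fully down takes about 15 N at the edge. Locked by the cam: about 0.004.
- cover_hinge (a point): Middle of the cover's hinge line, at x = 102, z = 104 mm in the module's frame. Turns with the cover: x along the cover, front to rear; y along the hinge; z out of its top face, which lies 5 mm above this point (109 mm above the bench when fully down). The cover is a flat plate, 219 x 250 x 8 mm, 0.3 kg.
- cover_edge (a point): Middle of the cover's front edge, on its top face, 222 mm from the hinge line; axes as cover_hinge. The edge runs 125 mm to each side along y. The fastener's housing stands on the cover 8 to 112 mm behind this edge and up to 52 mm to each side of the middle; beyond that the face is bare.
- fastener (a joint): Turn of the fastener in the cover, rad: 0 = open, grows clockwise seen from above, hard stop 1.571 = locked. Starts at 0 to 0.3. Takes 0.06 N m, rising to 0.26 N m between 0.8 and 1.35 as its cam draws the cover down (no push needed); let go there it slips back, from 1.4 on it stays. Cover must lie on its seal (under 0.04 rad) before the fastener passes 0.4, or the cam lands on top of its keeper.
- slot (a point): Centre of the slot's floor, on the fastener's axis, 162 mm before the hinge, midway across. Grey round knob, 86 mm across, in a black round housing (104 across, 17 high). Blind slot through its middle, 70 long, 30 wide, 13 deep, upright walls. Turns with the knob: y along the slot, z out of the cover. Floor 3 mm above the cover's face. Slot parallel to the front edge at joint 0, square to it when locked.
- rack: Clear tube rack 75 x 170 x 108 mm with capped tubes, at the left of the module, its long side along the module. Its y is its long side. Origin under its centre.
- vial: Amber vial, 26 mm across, 52 high, on the module's right deck. Origin under its centre.
- jar: Jar with white cap, 52 mm across, 62 high, on the module's right deck. Origin under its centre.
- screwdriver: Screwdriver lying on the bench, about 200 mm long, handle to its -x. Not to be used.
- bottle: Amber bottle with blue cap, 92 mm across, 200 high. Origin under its centre.
- tipbox: Clear pipette-tip box 85 x 122 x 55 mm. Origin under its centre.
- beaker: Glass beaker 68 mm across, 85 high. Origin under its centre.

How it is judged:
By the outcome, as a careful person would: the job done as asked, in the order asked, and still so for the second after the job is handed in, with the robot touching nothing.
It also fails if it takes over 48 s, if anything falls off the work surface, if the arm or the gripper's body presses on something with over 40 N, if the wrist force passes 120 N, or if a joint passes its speed limit or range.

## Working session

There is one attempt and no reset: what is moved stays moved. The work goes in short steps, Python scripts to look and compute and a shell command to move; the robot and the scene stay as the last step left them, time stands still between calls to the robot, and variables do not carry over. Pictures are saved under pics/ and viewed, about 8 in all and at most 12, crops included, and the job is handed in when it is done.

```bash
ls; mkdir -p pics; python3 - <<'E'
from rig import status, optics
import cv2, numpy as np, pickle
print(status.state())
d={}
for n in ("scene","side"):
    f=optics.grab_frame(n); d[n]=f
    cv2.imwrite(f"pics/{n}0.png",f["frame"][:,:,::-1])
    print(n,f["fx"],f["cx"],f["cy"],f["R"],f["t"])
pickle.dump(d,open("f0.pkl","wb"))
E
```

```text
pics
{'clock': 0.0, 'q': array([-1.23338810e+01,  2.18415187e+01,  7.43863347e+01,  2.11388433e-03,
        8.38578185e+01, -1.23368065e+01]), 'qd': array([ 0.06792047, -0.03269127, -0.02478124, -0.05728583, -0.0076389 ,
        0.06957706]), 'joint_torque': array([-1.00240642e-03, -4.48466885e+01, -2.31285810e+01, -2.87182611e-04,
        4.73836102e-03,  1.77242771e-05]), 'ee_pos': array([5.49700786e-01, 9.09998280e-05, 2.30697520e-01]), 'eef_rot': array([-8.99796426e+01,  8.32446470e-02,  2.71256024e-03]), 'ft_force': array([-0.62193669,  0.1937801 , -0.05320112]), 'moment': array([ 0.06895352, -0.06559329, -0.02324214]), 'finger_gap': 0.08505666275787552}
scene 601.3347831084069 325.62710045377145 245.86712372103656 [[ 4.63491529e-01  8.86101073e-01 -7.01392615e-04]
 [ 7.54965151e-01 -3.95312615e-01 -5.23216549e-01]
 [-4.63900015e-01  2.41976911e-01 -8.52199478e-01]] [-0.26273675 -0.38185255  2.14610667]
side 447.22942690047745 317.81536450245983 239.3723835864925 [[ 0.70444878 -0.70973907  0.00472875]
 [-0.4488412  -0.45063695 -0.77166568]
 [ 0.54981223  0.54147649 -0.63601079]] [-0.41217968  0.3189144   0.78070666]
```

View pics/scene0.png

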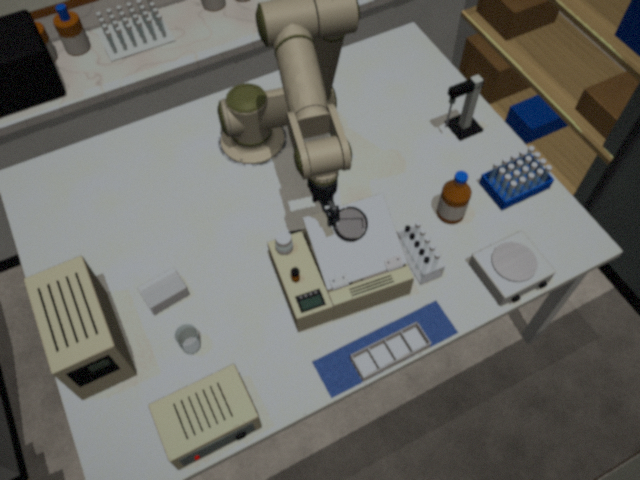

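View pics/side0.png

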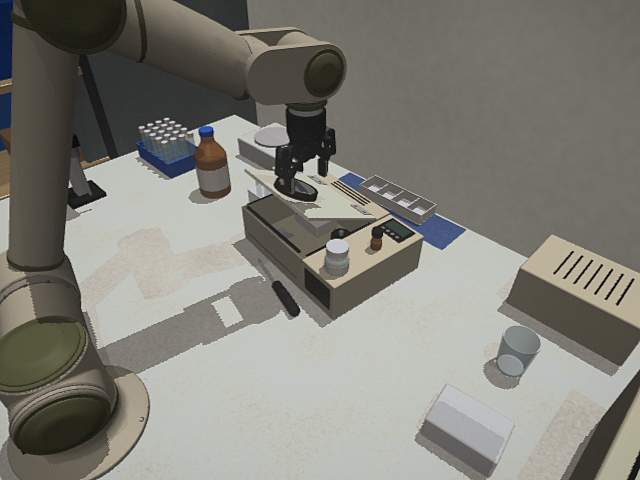

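The scene view shows the module ahead of the robot, with its front toward the base. The cover is about 15–20° open, the black fastener housing is at (350,222), the jar at (284,243), the vial at (295,274) and the rack at (420,250). In the side view the housing is at (297,188), the jar at (337,257) and the vial at (377,238). Next I'll measure from the depth map.

```bash
cat > h.py <<'E'
import numpy as np
def cloud(f):
    v,u=np.mgrid[:480,:640]; z=f["z_map"].astype(float)
    P=np.stack([(u-f["cx"])/f["fx"]*z,(v-f["cy"])/f["fy"]*z,z],-1)
    W=(P-f["t"])@f["R"]; W[z<=0]=np.nan
    return W
E
python3 - <<'E'
import pickle,cv2,numpy as np
from h import cloud
d=pickle.load(open("f0.pkl","rb"))
f=d["scene"];W=cloud(f)
for u,v in [(320,230),(330,260),(385,250),(395,220),(350,275),(300,300),(285,275),(350,222),(400,275),(380,285),(284,243),(295,274)]:
    print("sc",u,v,W[v,u].round(4),f["frame"][v,u])
g=d["side"];V=cloud(g)
for u,v in [(330,207),(350,213),(262,180),(300,187),(297,186),(390,250),(337,243),(377,230),(290,100)]:
    print("si",u,v,V[v,u].round(4),g["frame"][v,u])
im=f["frame"][170:350,230:470]
cv2.imwrite("pics/crop0.png",cv2.resize(im[:,:,::-1],None,fx=3.3,fy=3.3,interpolation=cv2.INTER_CUBIC))
im=g["frame"][140:330,220:460]
cv2.imwrite("pics/crop1.png",cv2.resize(im[:,:,::-1],None,fx=3.1,fy=3.1,interpolation=cv2.INTER_CUBIC))
E
```

```text
sc 320 230 [ 0.5626 -0.0159  0.1811] [154 158 162]
sc 330 260 [ 0.6452 -0.0268  0.1443] [155 159 164]
sc 385 250 [0.6845 0.1332 0.1342] [154 157 160]
sc 395 220 [ 0.532   0.275  -0.0078] [154 159 156]
sc 350 275 [0.6994 0.0098 0.112 ] [157 161 164]
sc 300 300 [ 0.7001 -0.1512  0.1026] [35 37 38]
sc 285 275 [ 0.6057 -0.1532  0.0985] [155 154 132]
sc 350 222 [0.5821 0.0715 0.1876] [110 107 107]
sc 400 275 [0.7643 0.1388 0.1076] [156 155 133]
sc 380 285 [0.7647 0.072  0.1053] [105 104  87]
sc 284 243 [ 0.5439 -0.1226  0.1634] [143 146 146]
sc 295 274 [nan nan nan] [19 16 19]
si 330 207 [ 0.6128 -0.0103  0.1578] [195 196 180]
si 350 213 [ 0.6478 -0.0409  0.1388] [193 194 178]
si 262 180 [0.5388 0.1356 0.1971] [194 188 173]
si 300 187 [0.601  0.0753 0.1774] [57 56 56]
si 297 186 [0.6035 0.0883 0.1731] [63 62 61]
si 390 250 [ 0.6489 -0.1606  0.0993] [192 181 157]
si 337 243 [ 0.5263 -0.112   0.163 ] [195 198 201]
si 377 230 [ 0.6291 -0.1339  0.1516] [46 44 42]
si 290 100 [ 0.4752 -0.0422  0.456 ] [77 73 66]
```

View pics/crop0.png

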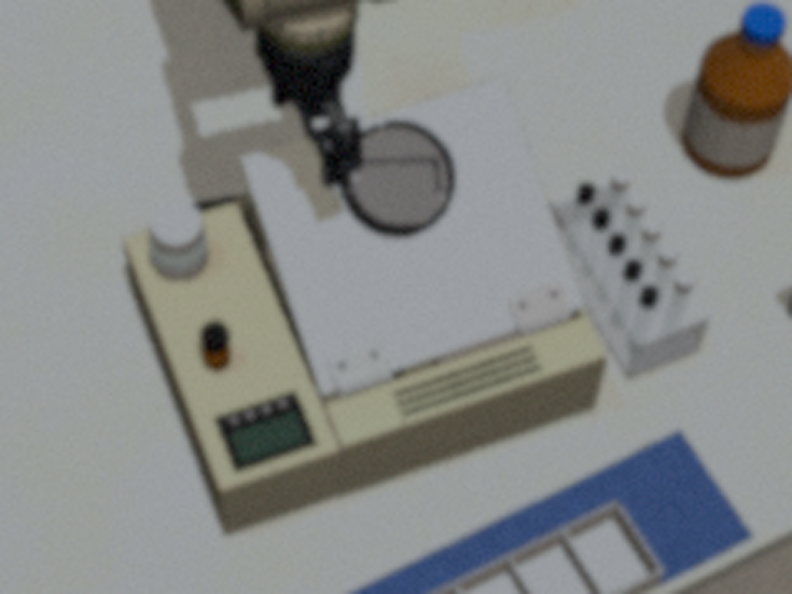

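View pics/crop1.png

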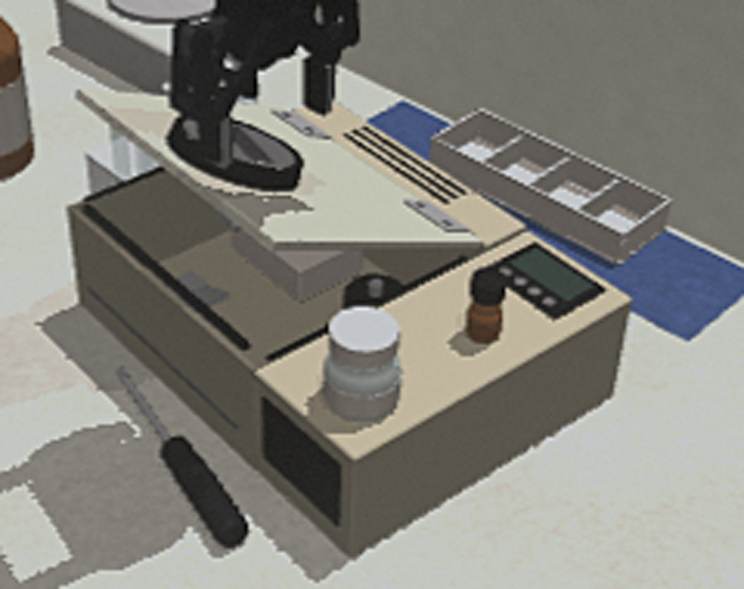

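The crops show every corner I need in both views, including the deck, front and cover corners. The slot is nearly parallel to the front edge, and the screwdriver lies in front of the module. I'll fit module x, y, yaw and the cover angle to these corners, with depth as a check.

```bash
cat > fit.py <<'E'
import pickle,numpy as np
from scipy.optimize import least_squares
from h import cloud
d=pickle.load(open("f0.pkl","rb"))
c0=lambda a,b:(a/3.3+230-.35,b/3.3+170-.35)
c1=lambda a,b:(a/3.1+220-.35,b/3.1+140-.35)
# module-frame points: ('m',xyz) ; cover points ('c', along,y,up)
O=[("scene",c0(225,490),'m',(.150,-.235,.100)),("scene",c0(605,352),'m',(.150,.125,.104)),("scene",c0(127,238),'m',(-.120,-.235,.1)),
("scene",c0(228,532),'m',(.150,-.235,0)),
("side",c1(352,460),'m',(-.12,-.235,.1)),("side",c1(630,298),'m',(.15,-.235,.1)),("side",c1(72,207),'m',(-.12,.125,.1)),
("side",c1(352,555),'m',(-.12,-.235,0)),
("side",c1(275,243),'c',(.222,-.125,.005)),("side",c1(78,93),'c',(.222,.125,.005)),
("scene",c0(245,155),'c',(.222,-.125,.005)),("scene",c0(500,80),'c',(.222,.125,.005)),
("scene",c0(397,178),'c',(.162,0,.022))]
def world(p,k,X):
    x,y,w,t=p
    if k=='c':
        a,b,u=X; X=(.102-a*np.cos(t)+u*np.sin(t)*-1*-1*0 -u*np.sin(t)*-1, b, .104+a*np.sin(t)+u*np.cos(t))
    c,s=np.cos(w),np.sin(w)
    return np.array([x+c*X[0]-s*X[1],y+s*X[0]+c*X[1],X[2]])
def proj(f,X):
    q=f["R"]@X+f["t"]; return np.array([f["fx"]*q[0]/q[2]+f["cx"],f["fy"]*q[1]/q[2]+f["cy"]])
def res(p): return np.concatenate([proj(d[n],world(p,k,X))-px for n,px,k,X in O])
if __name__=="__main__":
    r=least_squares(res,[.63,.06,0.1,.3],loss="soft_l1")
    p=r.x; print("x y yaw theta",p[:2],np.degrees(p[2]),np.degrees(p[3]),p[3])
    for o,e in zip(O,res(p).reshape(-1,2)): print(o[0],o[2],o[3],e.round(1))
    np.save("p.npy",p)
    for nm,X in dict(hinge=(0,0,0),edge=(.222,0,.005),slot=(.162,0,.008),housing_top=(.162,0,.022)).items(): print(nm,world(p,'c',X).round(4))
    pc=p.copy(); pc[3]=.03; print("slot closed",world(pc,'c',(.162,0,.008)).round(4))
    # depth checks: deck, cover plane
    for n in d:
        W=cloud(d[n]).reshape(-1,3); c,s=np.cos(p[2]),np.sin(p[2])
        M=np.c_[(W[:,:2]-p[:2])@np.array([[c,-s],[s,c]]),W[:,2]]
        k=(abs(M[:,1]+.09)<.03)&(M[:,0]>-.1)&(M[:,0]<.09)&(M[:,2]>.10)&(M[:,2]<.26)
        A=M[k]; q=np.linalg.lstsq(np.c_[A[:,0],np.ones(len(A))],A[:,2],rcond=None)[0]
        for _ in range(3):
            e=A[:,2]-A[:,0]*q[0]-q[1]; a=A[abs(e)<.012]; q=np.linalg.lstsq(np.c_[a[:,0],np.ones(len(a))],a[:,2],rcond=None)[0]
        print(n,"cover angle",-np.degrees(np.arctan(q[0])),"z at hinge",q[0]*.102+q[1],len(a))
        k=(abs(M[:,1]+.18)<.04)&(abs(M[:,0]+.04)<.03)&(M[:,2]<.115)&(M[:,2]>.08); print("deck z",np.median(M[k,2]))
E
python3 fit.py
```

```text
x y yaw theta [0.62412555 0.06733855] -6.755323912173813 23.54422753034566 0.41092429024322485
scene m (0.15, -0.235, 0.1) [-1.   0.2]
scene m (0.15, 0.125, 0.104) [1.5 0.7]
scene m (-0.12, -0.235, 0.1) [-1.3 -0.5]
scene m (0.15, -0.235, 0) [-0.5  1.8]
side m (-0.12, -0.235, 0.1) [ 0.7 -0.8]
side m (0.15, -0.235, 0.1) [ 1.  -0.8]
side m (-0.12, 0.125, 0.1) [-1.9 -0.8]
side m (-0.12, -0.235, 0) [-0.5  1.3]
side c (0.222, -0.125, 0.005) [-0.1  0.6]
side c (0.222, 0.125, 0.005) [-0.7 -0.7]
scene c (0.222, -0.125, 0.005) [-1.3  0.8]
scene c (0.222, 0.125, 0.005) [ 1.1 -1.4]
scene c (0.162, 0, 0.022) [ 0.9 -0.7]
hinge [0.7254 0.0553 0.104 ]
edge [0.5253 0.079  0.1973]
slot [0.5811 0.0724 0.176 ]
housing_top [0.5867 0.0718 0.1889]
slot closed [0.5649 0.0744 0.1169]
scene cover angle 24.229203113782212 z at hinge 0.1101708493442334 1458
deck z 0.10000338197219974
side cover angle 24.4919282589058 z at hinge 0.10943523205256021 794
deck z 0.1002114343639949
```

The fit agrees with depth: module at (0.624, 0.067), yaw −6.8°, cover about 24° open, deck at 0.100 and hinge face at 0.110. I'll shut the fingers, move over the bare left part of the cover near its front edge, and push down.

```bash
python3 -m inch '[{"tz":0.04},{"tz":0.04},{"tz":0.04},{"tz":0.042},{},{}]' 1 40; python3 -m inch '[{"ty":0.015},{"ty":0.015},{"ty":0.015},{}]'
```

```text
invalid input at $[0]: expected keys tx, ty, tz, wx, wy, wz
invalid input at $[0]: expected keys tx, ty, tz, wx, wy, wz
```

```bash
python3 -m inch '[{"tx":0,"ty":0,"tz":0.04,"wx":0,"wy":0,"wz":0},{"tx":0,"ty":0,"tz":0.04,"wx":0,"wy":0,"wz":0},{"tx":0,"ty":0,"tz":0.04,"wx":0,"wy":0,"wz":0},{"tx":0,"ty":0,"tz":0.042,"wx":0,"wy":0,"wz":0},{"tx":0,"ty":0,"tz":0,"wx":0,"wy":0,"wz":0},{"tx":0,"ty":0,"tz":0,"wx":0,"wy":0,"wz":0}]' 1 40; python3 -m inch '[{"tx":0,"ty":0.015,"tz":0,"wx":0,"wy":0,"wz":0},{"tx":0,"ty":0.015,"tz":0,"wx":0,"wy":0,"wz":0},{"tx":0,"ty":0.015,"tz":0,"wx":0,"wy":0,"wz":0},{"tx":0,"ty":0,"tz":0,"wx":0,"wy":0,"wz":0}]'
```

```text
clock: 0.85
ee_pos: [0.5499, 0.1616, 0.231]
eef_rot: [-90.0, 0.0, 0.0]
ft_force: [0.7, -0.2, 0.5]
finger_gap: -0.0001
clock: 1.35
ee_pos: [0.5495, 0.1617, 0.1847]
eef_rot: [-90.0, 0.2, -0.0]
ft_force: [-0.1, -0.4, -0.7]
finger_gap: 0.0001
```

```bash
python3 -m inch '[{"tx":0,"ty":0.015,"tz":0,"wx":0,"wy":0,"wz":0},{"tx":0,"ty":0.015,"tz":0,"wx":0,"wy":0,"wz":0},{"tx":0,"ty":0.015,"tz":0,"wx":0,"wy":0,"wz":0},{"tx":0,"ty":0.015,"tz":0,"wx":0,"wy":0,"wz":0},{"tx":0,"ty":0.005,"tz":0,"wx":0,"wy":0,"wz":0},{"tx":0,"ty":0,"tz":0,"wx":0,"wy":0,"wz":0}]'; python3 -m inch '[{"tx":0,"ty":0.003,"tz":0,"wx":0,"wy":0,"wz":0},{"tx":0,"ty":0.002,"tz":0,"wx":0,"wy":0,"wz":0},{"tx":0,"ty":0,"tz":0,"wx":0,"wy":0,"wz":0}]'
```

```text
clock: 2.1
ee_pos: [0.55, 0.162, 0.121]
eef_rot: [-90.0, 0.0, -0.0]
ft_force: [0.5, -0.5, 1.0]
finger_gap: -0.0001
clock: 2.48
ee_pos: [0.55, 0.162, 0.1164]
eef_rot: [-90.0, -0.0, -0.0]
ft_force: [-0.3, -0.6, 0.2]
finger_gap: -0.0002
```

```bash
python3 -m inch '[{"tx":0,"ty":0.002,"tz":0,"wx":0,"wy":0,"wz":0},{"tx":0,"ty":0.002,"tz":0,"wx":0,"wy":0,"wz":0},{"tx":0,"ty":0,"tz":0,"wx":0,"wy":0,"wz":0}]'; python3 - <<'E'
from rig import optics
import cv2
a=optics.grab_frame("side")["frame"]
cv2.imwrite("pics/s1.png",cv2.resize(a[120:330,200:460,::-1],None,fx=2.8,fy=2.8,interpolation=cv2.INTER_CUBIC))
E
```

```text
clock: 2.85
ee_pos: [0.55, 0.162, 0.1128]
eef_rot: [-90.0, -0.0, 0.0]
ft_force: [-2.1, -0.3, 6.0]
finger_gap: 0.0001
```

View pics/s1.png

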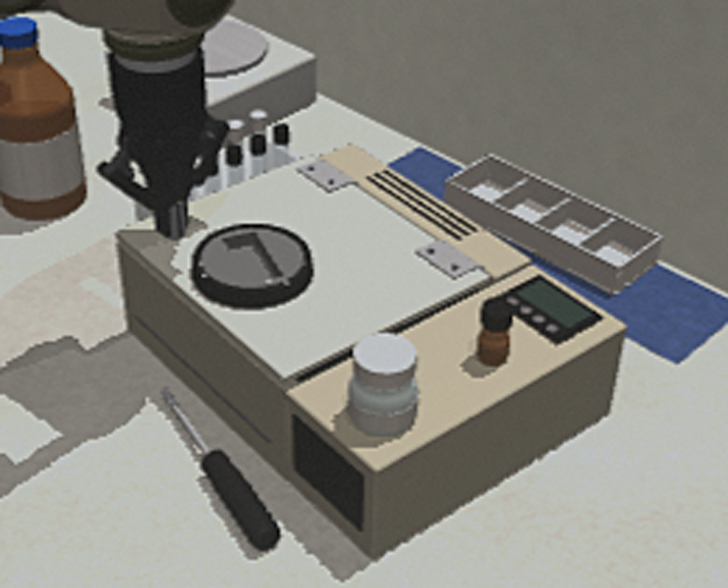

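The cover is down onto its seal. The housing is at crop (252,265), the slot runs roughly parallel to the front edge, and the jar, vial and rack haven't moved. I'll press a little more, then lift and take a wrist view near the fastener.

```bash
python3 -m inch '[{"tx":0,"ty":0.002,"tz":0,"wx":0,"wy":0,"wz":0},{"tx":0,"ty":0,"tz":0,"wx":0,"wy":0,"wz":0},{"tx":0,"ty":0,"tz":0,"wx":0,"wy":0,"wz":0}]';  python3 -m inch '[{"tx":0,"ty":-0.03,"tz":0,"wx":0,"wy":0,"wz":0},{"tx":0,"ty":-0.03,"tz":0,"wx":0,"wy":0,"wz":0},{"tx":0.005,"ty":-0.02,"tz":-0.03,"wx":0,"wy":0,"wz":0},{"tx":0.005,"ty":0,"tz":-0.03,"wx":0,"wy":0,"wz":0},{"tx":0.005,"ty":0,"tz":-0.027,"wx":0,"wy":0,"wz":0},{"tx":0,"ty":0,"tz":0,"wx":0,"wy":0,"wz":0},{"tx":0,"ty":0,"tz":0,"wx":0,"wy":0,"wz":0}]'; python3 - <<'E'
from rig import optics
import cv2,pickle
d={}
for n in ("side","scene","wrist"):
    d[n]=optics.grab_frame(n)
pickle.dump(d,open("f1.pkl","wb"))
w=d["wrist"]; print(w["fx"],w["cx"],w["cy"],w["R"],w["t"], -w["R"].T@w["t"])
cv2.imwrite("pics/w1.png",w["frame"][:,:,::-1])
E
```

```text
clock: 3.28
ee_pos: [0.5499, 0.1621, 0.1112]
eef_rot: [-90.0, -0.0, 0.0]
ft_force: [-3.1, -0.2, 9.1]
finger_gap: 0.0002
clock: 4.15
ee_pos: [0.5648, 0.0756, 0.1902]
eef_rot: [-90.0, 0.0, 0.0]
ft_force: [-0.2, -0.3, 0.0]
finger_gap: -0.0
371.64829954431775 316.7981649346755 238.47060610643496 [[ 9.99998226e-01  1.72551990e-03  7.55909050e-04]
 [ 1.45139347e-03 -9.61506440e-01  2.74778563e-01]
 [ 1.20094730e-03 -2.74776978e-01 -9.61507239e-01]] [-0.56424019  0.04700314  0.35837131] [0.56374059 0.14463962 0.33208767]
```

View pics/w1.png

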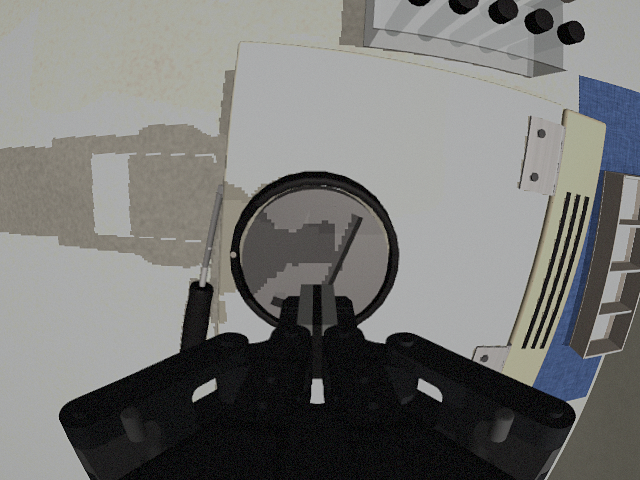

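The wrist view shows the cover down. The fastener's black ring is centred near (315,255), with the slot's rear wall as a dark line from (360,218) to (331,285). The fingers hide the slot's right end. I'll rectify this view onto the knob's top plane to measure the slot angle and centre.

```bash
cat > rect.py <<'E'
import pickle,cv2,numpy as np,sys
def rectify(w,z,x0,x1,y0,y1,mm=4000):
    # image: rows = +x up -> decreasing x downward ; cols = decreasing y (top view, robot at bottom)
    ny=int((y1-y0)*mm);nx=int((x1-x0)*mm)
    r,c=np.mgrid[:nx,:ny]; X=np.stack([x1-r/mm,y1-c/mm,np.full(r.shape,z)],-1)
    q=X@w["R"].T+w["t"]; rho=np.hypot(q[...,0],q[...,1]); th=np.arctan2(rho,q[...,2])
    u=w["cx"]+w["fx"]*th*q[...,0]/rho; v=w["cy"]+w["fy"]*th*q[...,1]/rho
    return cv2.remap(w["frame"],u.astype(np.float32),v.astype(np.float32),cv2.INTER_CUBIC)
if __name__=="__main__":
    w=pickle.load(open(sys.argv[1],"rb"))["wrist"]
    im=rectify(w,float(sys.argv[3]),.505,.625,.01,.15)
    im=np.clip(im.astype(float)*1.6,0,255).astype(np.uint8)
    cv2.imwrite(sys.argv[2],im[:,:,::-1])
E
python3 rect.py f1.pkl pics/r1.png 0.130
```

```text
(no output)
```

View pics/r1.png

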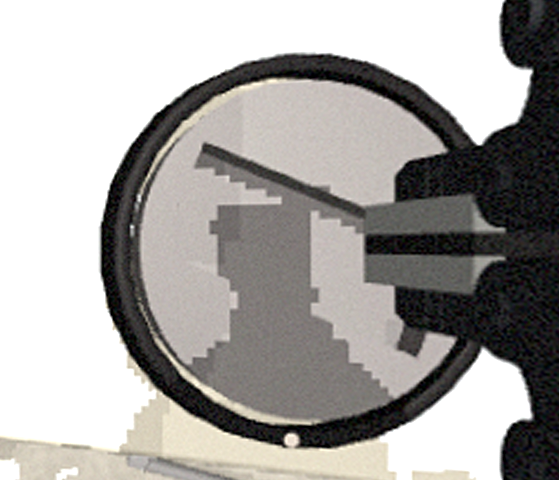

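In the rectified view the inner knob circle is centred at about (310,251). The slot's rear wall runs from (206,143) to (365,208), 15 mm from that centre as it should be, and the slot end is 34 mm along. That puts the slot at about 68° world yaw, so the fastener starts at about 0.27 rad. I'll check the wrist calibration by projecting the TCP, and confirm the cover's height from depth.

```bash
python3 - <<'E'
import pickle,numpy as np
from h import cloud
d=pickle.load(open("f1.pkl","rb")); w=d["wrist"]
for X in ([.5648,.0756,.1902],[.5648+.0,.0756+.011,.1902],[.5648+.0145,.0756,.1902],[.5648-.0145,.0756,.1902]):
    q=w["R"]@np.array(X)+w["t"]; rho=np.hypot(*q[:2]); th=np.arctan2(rho,q[2]); print(w["cx"]+w["fx"]*th*q[0]/rho,w["cy"]+w["fy"]*th*q[1]/rho)
p=np.load("p.npy"); c,s=np.cos(p[2]),np.sin(p[2])
for n in ("scene","side"):
    W=cloud(d[n]).reshape(-1,3); M=np.c_[(W[:,:2]-p[:2])@np.array([[c,-s],[s,c]]),W[:,2]]
    for lo,hi in((-.11,.09),):
        k=(abs(abs(M[:,1])-.09)<.025)&(M[:,0]>lo)&(M[:,0]<hi)&(abs(M[:,2]-.115)<.012); q=np.polyfit(M[k,0],M[k,2],1); print(n,"cover angle rad",-q[0],"z@hinge",np.polyval(q,.102),k.sum())
    # housing dark top pixels
    F=d[n]["frame"].reshape(-1,3); k=(F.max(1)<60)&(np.hypot(M[:,0]+.06,M[:,1])<.065)&(M[:,2]<.14)&(M[:,2]>.12)
    print("ring mean",np.nanmean(W[k],0), (W[k].max(0)+W[k].min(0))/2, k.sum())
E
python3 - <<'E'
# circle fit of knob rim / ring in rectified image
import cv2,numpy as np
im=cv2.imread("pics/r1.png").max(2)
for z,(c0,r0) in {"outer":((303,251),197),"inner":((305,251),172)}.items():
    pts=[]
    for a in np.radians(np.arange(75,320,4)):   # avoid fingers (right side)
        for off in ([45,-25] if z=="outer" else [0]):pass
        rr=np.arange(130,235); x=(c0[0]+rr*np.cos(a)); y=(c0[1]+rr*np.sin(a))
        ok=(x>0)&(x<559)&(y>0)&(y<479); v=np.where(ok,im[np.clip(y,0,479).astype(int),np.clip(x,0,558).astype(int)],255)
        dk=rr[(v<60)&(rr>150)]
        if len(dk)>5: r=dk.max() if z=="outer" else dk.min(); pts.append((c0[0]+r*np.cos(a),c0[1]+r*np.sin(a)))
    P=np.array(pts)
    for _ in range(4):
        s=np.linalg.lstsq(np.c_[2*P,np.ones(len(P))],(P**2).sum(1),rcond=None)[0]; R=np.sqrt(s[2]+s[0]**2+s[1]**2); e=abs(np.hypot(*(P-s[:2]).T)-R); P=P[e<max(2,2*np.median(e))]
    print(z,s[:2],R/4,"mm; world",.625-s[1]/4000,.15-s[0]/4000,len(P))
E
```

```text
318.77014602567095 303.3234126282955
318.86784135873825 279.32765382237363
352.97692952946767 303.1618308548881
284.52167836440606 303.120279179479
scene cover angle rad 0.02199649395474187 z@hinge 0.11027297251322939 1927
ring mean [0.57821222 0.06268691 0.12758971] [0.56786778 0.07047678 0.12924428] 152
side cover angle rad 0.021975111460519496 z@hinge 0.10974179020991384 1922
ring mean [0.551687   0.06192094 0.12705711] [0.56208462 0.07082696 0.12701771] 384
outer [299.55605962 250.20610774] 49.221687420404145 mm; world 0.5624484730649054 0.0751109850950145 38
inner [306.49750658 250.13380114] 43.69596887920528 mm; world 0.5624665497150104 0.0733756233561098 61
```

The cover is at about 0.022–0.03 rad, so it is on its seal. The estimates agree on an axis at about (0.564, 0.074) with the slot floor at about z 0.116. I'll align the jaws with the slot (67.8° counter-clockwise), set the gap to about 29 mm, and lower to 0.150 for a look.

```bash
python3 -m inch '[{"tx":-0.0008,"ty":0,"tz":-0.0014,"wx":0,"wy":0,"wz":0},{"tx":0,"ty":0,"tz":0,"wx":0,"wy":-9.7,"wz":0},{"tx":0,"ty":0,"tz":0,"wx":0,"wy":-9.7,"wz":0},{"tx":0,"ty":0,"tz":0,"wx":0,"wy":-9.7,"wz":0},{"tx":0,"ty":0,"tz":0,"wx":0,"wy":-9.7,"wz":0},{"tx":0,"ty":0,"tz":0,"wx":0,"wy":-9.7,"wz":0},{"tx":0,"ty":0,"tz":0,"wx":0,"wy":-9.7,"wz":0},{"tx":0,"ty":0,"tz":0,"wx":0,"wy":-9.7,"wz":0},{"tx":0,"ty":0.02,"tz":0,"wx":0,"wy":0,"wz":0},{"tx":0,"ty":0.02,"tz":0,"wx":0,"wy":0,"wz":0},{"tx":0,"ty":0,"tz":0,"wx":0,"wy":0,"wz":0},{"tx":0,"ty":0,"tz":0,"wx":0,"wy":0,"wz":0}]' 0.66 40; python3 - <<'E'
from rig import optics,status
import cv2,pickle
print(status.state()["q"])
w=optics.grab_frame("wrist"); s=optics.grab_frame("side"); pickle.dump({"wrist":w,"side":s},open("f2.pkl","wb"))
a=cv2.resize(w["frame"][150:400,190:450,::-1],None,fx=1.8,fy=1.8); b=cv2.resize(s["frame"][130:290,220:340,::-1],(338,450))
cv2.imwrite("pics/w2.png",cv2.convertScaleAbs(cv2.hconcat([a,b]),alpha=1.4))
E
```

```text
clock: 5.8
ee_pos: [0.5645, 0.0737, 0.1511]
eef_rot: [-90.1, -0.0, 67.9]
ft_force: [0.1, 0.1, 0.4]
finger_gap: 0.029
[-4.47320402e+00  2.76210116e+01  7.86864206e+01  1.30491239e-03
  7.36253543e+01 -7.23847903e+01]
```

View pics/w2.png

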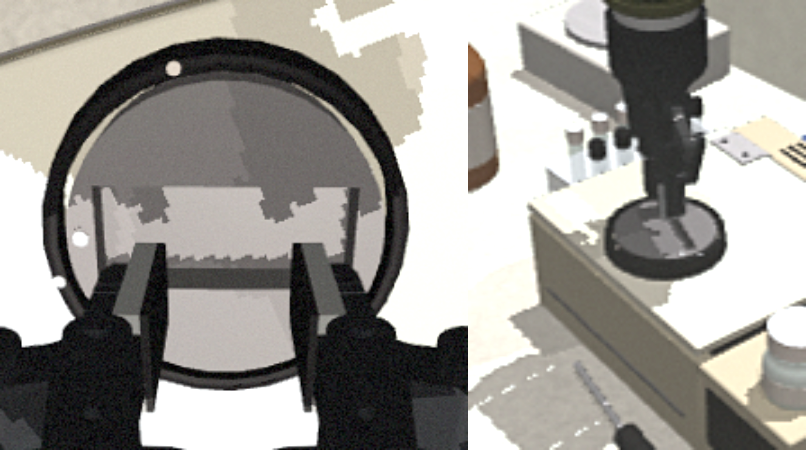

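The wrist crop shows the slot aligned with the fingers. Its far wall edge is at crop row 187, the near wall top at row 287, and the ends at columns 97 and 355, with the fingers symmetric about column 228. I'll compute the slot centre relative to the TCP from these.

```bash
python3 - <<'E'
import pickle,numpy as np
w=pickle.load(open("f2.pkl","rb"))["wrist"]; tcp=np.array([.5645,.0737]); a=np.radians(67.9)
tx=np.array([np.cos(a),np.sin(a)]); tz=np.array([-np.sin(a),np.cos(a)])
C=-w["R"].T@w["t"]
def ray(cu,cv_,z):
    u=190+cu/1.8;v=150+cv_/1.8; x=(u-w["cx"])/w["fx"];y=(v-w["cy"])/w["fy"];th=np.hypot(x,y)
    d=w["R"].T@np.array([x/th*np.sin(th),y/th*np.sin(th),np.cos(th)]); X=C+d*(z-C[2])/d[2]; e=X[:2]-tcp; return np.round(1000*np.array([e@tx,e@tz]),1)
for n,u,v,z in [("far-left",93,187,.129),("far-right",358,187,.129),("near top mid",228,287,.129),("near floor mid",228,268,.116),("tipL inner",165,243,.153),("tipR inner",293,243,.153),("tipL outer",135,243,.153),("tipR outer",323,243,.153)]: print(n,ray(u,v,z))
E
```

```text
far-left [-36.6  15.7]
far-right [32.7 15.7]
near top mid [ -1.3 -13.1]
near floor mid [ -1.2 -13.5]
tipL inner [-15.6  10.3]
tipR inner [13.5 10.3]
tipL outer [-22.6  10.2]
tipR outer [20.4 10.2]
```

```bash
python3 -m inch '[{"tx":-0.001,"ty":0,"tz":0.0017,"wx":0,"wy":0,"wz":0},{"tx":0,"ty":0.01,"tz":0,"wx":0,"wy":0,"wz":0},{"tx":0,"ty":0.008,"tz":0,"wx":0,"wy":0,"wz":0},{"tx":0,"ty":0.006,"tz":0,"wx":0,"wy":0,"wz":0},{"tx":0,"ty":0.004,"tz":0,"wx":0,"wy":0,"wz":0},{"tx":0,"ty":0,"tz":0,"wx":0,"wy":0,"wz":0}]' 0.59; python3 -m inch '[{"tx":0,"ty":0.003,"tz":0,"wx":0,"wy":0,"wz":0},{"tx":0,"ty":0,"tz":0,"wx":0,"wy":0,"wz":0}]'
```

```text
clock: 6.65
ee_pos: [0.5621, 0.0733, 0.122]
eef_rot: [-90.0, 0.0, 67.9]
ft_force: [-0.8, 0.7, -0.4]
finger_gap: 0.035
clock: 6.9
ee_pos: [0.5622, 0.0733, 0.1192]
eef_rot: [-90.0, 0.0, 67.9]
ft_force: [0.1, 0.1, 0.6]
finger_gap: 0.035
```

```bash
python3 -m inch '[{"tx":0,"ty":0.0015,"tz":0,"wx":0,"wy":0,"wz":0},{"tx":0,"ty":0.0015,"tz":0,"wx":0,"wy":0,"wz":0},{"tx":0,"ty":0,"tz":0,"wx":0,"wy":0,"wz":0}]'; python3 -m inch '[{"tx":0,"ty":0,"tz":0,"wx":0,"wy":5,"wz":0},{"tx":0,"ty":0,"tz":0,"wx":0,"wy":5,"wz":0},{"tx":0,"ty":0,"tz":0,"wx":0,"wy":5,"wz":0},{"tx":0,"ty":0,"tz":0,"wx":0,"wy":0,"wz":0}]'; python3 -c "
from rig import status;s=status.state();print(s['moment'],s['ft_force'])"
```

```text
clock: 7.28
ee_pos: [0.5622, 0.0733, 0.1163]
eef_rot: [-90.0, -0.0, 67.9]
ft_force: [0.1, -0.4, -0.1]
finger_gap: 0.0348
clock: 7.78
ee_pos: [0.5625, 0.0731, 0.1164]
eef_rot: [-90.0, 0.0, 52.9]
ft_force: [1.7, -2.4, -0.3]
finger_gap: 0.0347
[-0.28536286 -0.17955032  0.09349831] [ 1.72978122 -2.39882604 -0.31973775]
```

The fingers are in the slot, about 3 N sideways is felt and the moment is rising, so they are engaged. I'll keep turning clockwise.

```bash
python3 -m inch '[{"tx":0,"ty":0,"tz":0,"wx":0,"wy":5,"wz":0},{"tx":0,"ty":0,"tz":0,"wx":0,"wy":5,"wz":0},{"tx":0,"ty":0,"tz":0,"wx":0,"wy":5,"wz":0},{"tx":0,"ty":0,"tz":0,"wx":0,"wy":5,"wz":0},{"tx":0,"ty":0,"tz":0,"wx":0,"wy":5,"wz":0},{"tx":0,"ty":0,"tz":0,"wx":0,"wy":0,"wz":0}]'; python3 -c "
from rig import status;s=status.state();print(s['moment'],s['ft_force'])";python3 -m inch '[{"tx":0,"ty":0,"tz":0,"wx":0,"wy":5,"wz":0},{"tx":0,"ty":0,"tz":0,"wx":0,"wy":5,"wz":0},{"tx":0,"ty":0,"tz":0,"wx":0,"wy":5,"wz":0},{"tx":0,"ty":0,"tz":0,"wx":0,"wy":0,"wz":0}]'; python3 -c "
from rig import status;s=status.state();print(s['moment'],s['ft_force'])"
```

```text
clock: 8.52
ee_pos: [0.5625, 0.0731, 0.1165]
eef_rot: [-90.0, -0.0, 28.0]
ft_force: [1.6, -1.9, 1.0]
finger_gap: 0.0351
[-0.31337371 -0.25880939  0.03499597] [ 1.62196464 -1.85255728  0.98894333]
clock: 9.02
ee_pos: [0.5622, 0.0732, 0.1159]
eef_rot: [-90.0, 0.0, 13.1]
ft_force: [0.2, -1.3, -2.5]
finger_gap: 0.0349
[-0.18158149 -0.19851287 -0.00428904] [ 0.16602842 -1.32377896 -2.4625154 ]
```

```bash
python3 - <<'E'
from rig import optics,status
import cv2,pickle
print(status.state()["moment"],status.state()["ft_force"])
w=optics.grab_frame("wrist"); s=optics.grab_frame("side"); pickle.dump({"wrist":w,"side":s},open("f3.pkl","wb"))
a=cv2.resize(w["frame"][150:400,190:450,::-1],None,fx=1.8,fy=1.8); b=cv2.resize(s["frame"][130:290,220:340,::-1],(338,450))
cv2.imwrite("pics/w3.png",cv2.convertScaleAbs(cv2.hconcat([a,b]),alpha=1.4))
E
```

```text
[-0.18158149 -0.19851287 -0.00428904] [ 0.16602842 -1.32377896 -2.4625154 ]
```

View pics/w3.png

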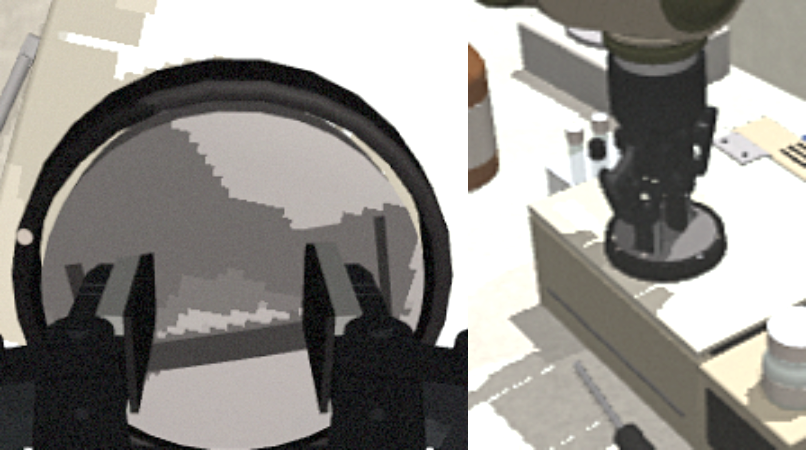

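The fingertips are inside the slot and the knob follows, lagging by the expected play of about 9°. I'll continue to the stop.

```bash
cat > m.py <<'E'
from rig import status;s=status.state();print("M",s['moment'].round(2),"F",s['ft_force'].round(1),"yaw",round(s['eef_rot'][2],1))
E
python3 -m inch '[{"tx":0,"ty":0,"tz":0,"wx":0,"wy":5,"wz":0},{"tx":0,"ty":0,"tz":0,"wx":0,"wy":5,"wz":0},{"tx":0,"ty":0,"tz":0,"wx":0,"wy":5,"wz":0},{"tx":0,"ty":0,"tz":0,"wx":0,"wy":0,"wz":0}]'; python3 m.py;python3 -m inch '[{"tx":0,"ty":0,"tz":0,"wx":0,"wy":5,"wz":0},{"tx":0,"ty":0,"tz":0,"wx":0,"wy":5,"wz":0},{"tx":0,"ty":0,"tz":0,"wx":0,"wy":3,"wz":0},{"tx":0,"ty":0,"tz":0,"wx":0,"wy":0,"wz":0}]'; python3 m.py
```

```text
clock: 9.62
ee_pos: [0.5619, 0.0731, 0.1158]
eef_rot: [-90.0, 0.1, -1.9]
ft_force: [1.9, -3.8, -5.2]
finger_gap: 0.0348
M [-0.76 -0.4   0.09] F [ 1.9 -3.8 -5.2] yaw -1.9
clock: 10.12
ee_pos: [0.5621, 0.0736, 0.1164]
eef_rot: [-90.0, 0.0, -15.0]
ft_force: [-0.3, -0.6, -0.5]
finger_gap: 0.0351
M [-0.2  -0.02  0.  ] F [-0.3 -0.6 -0.5] yaw -15.0
```

```bash
python3 -m inch '[{"tx":0,"ty":0,"tz":0,"wx":0,"wy":1.5,"wz":0},{"tx":0,"ty":0,"tz":0,"wx":0,"wy":1.5,"wz":0},{"tx":0,"ty":0,"tz":0,"wx":0,"wy":0,"wz":0}]'; python3 m.py
```

```text
clock: 10.5
ee_pos: [0.562, 0.0733, 0.1165]
eef_rot: [-90.0, 0.0, -18.1]
ft_force: [-3.1, -2.8, -0.4]
finger_gap: 0.0348
M [-0.47  0.4   0.26] F [-3.1 -2.8 -0.4] yaw -18.1
```

```bash
python3 -m inch '[{"tx":0,"ty":0,"tz":0,"wx":0,"wy":1.5,"wz":0},{"tx":0,"ty":0,"tz":0,"wx":0,"wy":0,"wz":0}]'; python3 m.py; python3 -m inch '[{"tx":0,"ty":0,"tz":0,"wx":0,"wy":1.5,"wz":0},{"tx":0,"ty":0,"tz":0,"wx":0,"wy":0,"wz":0}]'; python3 m.py
```

```text
clock: 10.75
ee_pos: [0.562, 0.0733, 0.1164]
eef_rot: [-90.0, 0.0, -19.6]
ft_force: [-3.5, -3.8, 1.2]
finger_gap: 0.0349
M [-0.53  0.58  0.79] F [-3.5 -3.8  1.2] yaw -19.6
clock: 11.0
ee_pos: [0.562, 0.0733, 0.1164]
eef_rot: [-90.0, 0.0, -21.1]
ft_force: [-4.0, -3.4, 2.3]
finger_gap: 0.0351
M [-0.53  0.69  1.44] F [-4.  -3.4  2.3] yaw -21.1
```

The moment climbs steadily to 1.44 N m, so the fastener is at its hard stop. I'll turn back to the middle of the play, lift out and look.

```bash
python3 -m inch '[{"tx":0,"ty":0,"tz":0,"wx":0,"wy":-4,"wz":0},{"tx":0,"ty":0,"tz":0,"wx":0,"wy":-4,"wz":0},{"tx":0,"ty":0,"tz":0,"wx":0,"wy":-4,"wz":0},{"tx":0,"ty":0,"tz":0,"wx":0,"wy":0,"wz":0}]'; python3 m.py; python3 -m inch '[{"tx":0,"ty":-0.01,"tz":0,"wx":0,"wy":0,"wz":0},{"tx":0,"ty":-0.015,"tz":0,"wx":0,"wy":0,"wz":0},{"tx":0,"ty":-0.03,"tz":0,"wx":0,"wy":0,"wz":0},{"tx":0,"ty":-0.03,"tz":0,"wx":0,"wy":0,"wz":0},{"tx":0,"ty":-0.03,"tz":-0.04,"wx":0,"wy":0,"wz":0},{"tx":0,"ty":0,"tz":-0.04,"wx":0,"wy":0,"wz":0},{"tx":0,"ty":0,"tz":0,"wx":0,"wy":0,"wz":0},{"tx":0,"ty":0,"tz":0,"wx":0,"wy":0,"wz":0}]'; python3 m.py
python3 - <<'E'
from rig import optics
import cv2,pickle,numpy as np
from h import cloud
from rect import rectify
d={n:optics.grab_frame(n) for n in ("wrist","side","scene")}; pickle.dump(d,open("f4.pkl","wb"))
p=np.load("p.npy"); c,s=np.cos(p[2]),np.sin(p[2])
for n in ("scene","side"):
    W=cloud(d[n]).reshape(-1,3); M=np.c_[(W[:,:2]-p[:2])@np.array([[c,-s],[s,c]]),W[:,2]]
    k=(abs(abs(M[:,1])-.09)<.025)&(M[:,0]>-.11)&(M[:,0]<.09)&(abs(M[:,2]-.112)<.010); q=np.polyfit(M[k,0],M[k,2],1); print(n,"cover rad",-q[0],"z@hinge",np.polyval(q,.102),k.sum())
r=rectify(d["wrist"],.127,.49,.64,-.01,.15,2800)
b=cv2.resize(d["side"]["frame"][130:330,210:450],(504,420))[:, :340]
b=cv2.resize(d["side"]["frame"][140:320,215:385],(340,360)); b=cv2.copyMakeBorder(b,0,60,0,0,cv2.BORDER_CONSTANT)
cv2.imwrite("pics/w4.png",cv2.convertScaleAbs(cv2.hconcat([r[:420],b])[:,:,::-1],alpha=1.3))
E
```

```text
clock: 11.5
ee_pos: [0.5628, 0.0737, 0.1165]
eef_rot: [-89.9, -0.1, -9.2]
ft_force: [0.2, 0.1, -0.4]
finger_gap: 0.0351
M [-0.02 -0.07 -0.05] F [ 0.2  0.1 -0.4] yaw -9.2
clock: 12.5
ee_pos: [0.5496, -0.0053, 0.232]
eef_rot: [-90.0, -0.0, -9.1]
ft_force: [0.5, 1.1, -0.2]
finger_gap: 0.0353
M [-0.03  0.01 -0.  ] F [ 0.5  1.1 -0.2] yaw -9.1
scene cover rad 0.002064061801377972 z@hinge 0.11023074348185993 1902
side cover rad 0.003402902186888778 z@hinge 0.10963183105771858 1851
```

View pics/w4.png

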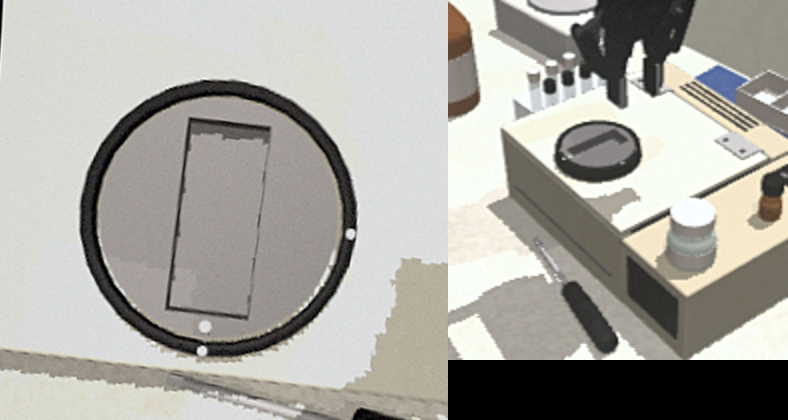

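```bash
python3 -c "
from rig import robot;print(robot.job_done())"
```

```text
the job is handed in; nothing more can be done
None
```

The cover is closed and locked, and I handed the job in at about 12.7 s of the 48 s allowed.

- **Cover:** I pushed it down with the shut fingertips on the bare left part near its front edge, up to 9 N. It rested at about 0.022 rad by depth, on its seal, before I turned the fastener.
- **Fastener:** I set the fingertips in the slot with a 35 mm gap and turned clockwise. The wrist moment rose to 1.44 N m at the hard stop. I then backed off within the play and lifted clear.

**Last checks:**
- The cover measures 0.002 to 0.003 rad in two cameras (about 0.004 is expected when locked).
- The slot is square to the front edge to within about 0.5°, and the knob's dot lines up with one of the two dots on the housing.
- The jar, vial, rack, bottle and screwdriver look unmoved in the last side view. I did not check the tip box and beaker again, but the arm never went near them.
- The wrist force and moment are near zero, so the robot is touching nothing.

**Disagreements:**
- The cameras disagreed by about 2 mm on the fastener's centre. I corrected this with a close wrist view before inserting the fingers.
- The wrist moment about the vertical read near zero partway through the turn, where the cam should have been resisting. A picture showed the knob still following, and the locked result confirms it.

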